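# Lay out the pizza bench for topping

### The job

Lay the bench for topping pizzas. Stand three things in a straight row along the far edge of the white board, on the counter and about 3 cm clear of that edge: the flour dredger at the left, centred on the line of the board's left side, the pepper mill at the right, centred on the line of the board's right side, and the steel herb pot midway between them, with its lid on; and put the terracotta ramekin in the middle of the scale's steel platform. Set everything down gently and upright, without dropping it, and leave the can and the pizza wheel where they are (left and right as seen from the robot).

Things in the scene. Friction and masses are not known exactly. Their poses are not given: they have to be found in the camera images.
- board: White plastic cutting board, fixed, 180 mm (x) by 250 mm (y), 15 mm thick. Origin: centre of its underside, on the counter. +x points away from the robot (far edge at x = +90 mm), +y to the left (left side at y = +125, right side at -125); turned up to 0.2 rad. Row: centres at x = 150, y = 125 (dredger), 0 (pot), -125 mm (mill). Lid, ramekin and pizza wheel start on it.
- scale: Grey digital portion scale, fixed, 140 mm (x) by 160 mm (y), display and buttons on its near side, steel platform 96 x 150 mm on its far part. Origin: centre of its underside, on the counter; the platform's centre is 18 mm along its +x, its top 38 mm above the origin. Stands to the left or right of the board.
- dredger_center (a point): Flour dredger: loose upright aluminium shaker, straight sides 62 mm in diameter up to 72 mm, a steel cap (64 mm across, pierced dome) to 90 mm in all. The point is its centre, 45 mm above its foot; z up. Stands on the counter beside the board.
- pot_center (a point): Herb pot: loose upright open empty steel pot, straight sides, 60 mm outside diameter, 3 mm wall (54 mm inside), 60 mm high. The point is its centre, 30 mm above its foot; z up. Stands on the counter beside the board.
- mill_center (a point): Pepper mill: small loose upright wooden mill, 88 mm high with a small steel knob on top (from 80 mm); foot 52 mm in diameter, straight 42 mm diameter waist from 25 to 61 mm above the foot, head 49 mm from 65 to 75 mm. The point is its centre, in the waist, 44 mm above its foot; z up. Stands on the counter beside the board.
- lid_center (a point): Pot lid: loose steel disc, 66 mm diameter, 3 mm thick; tapered plug below (6 mm deep, 42 to 47 mm diameter) that goes into the pot's mouth; plain black knob on top, 20 mm diameter, 22 mm high; 31 mm high in all. The point is on its axis 15.5 mm above the plug's underside, 6.5 mm above the disc's top. On the pot it is 39.5 mm above the pot's centre. Starts on the board, knob up.
- ramekin_center (a point): Ramekin: loose small terracotta dish, open, low, 52 mm in diameter at the foot and 56 mm at the rim, 34 mm high, 4 mm wall. The point is its centre, 17 mm above its foot; z up. Starts upright on the board.
- can_center (a point): Bystander, leave it: small closed food can with a paper band, 54 mm in diameter, 68 mm high, standing on the counter beside the board. The point is its centre, 34 mm above its foot.
- cutter: Bystander, leave it: pizza wheel lying flat on the near half of the board, about 195 mm long, black handle 20 mm high, steel wheel 64 mm in diameter. Origin: on its underside at the length's middle; its x points along it towards the wheel, roughly along the board's y.
- pan_nest: Bystander, fixed: nest of three empty steel pans, 108 mm (x) by 176 mm (y), 89 mm high, on the other side of the board from the scale. Origin: centre of its underside.
There are look-alikes about, which are no part of the job. Leave any blue or yellow look-alike of the part that bears ramekin_center alone. What is shaped like the part that bears dredger_center but yellow is not meant.

How it is judged:
By the outcome, as a careful person would: the job done as asked, in the order asked, and still so for the second after the job is handed in, with the robot touching nothing.
It also fails if it takes over 136 s, if anything falls off the work surface, if the arm or the gripper's body presses on something with over 40 N, if the wrist force passes 120 N, or if a joint passes its speed limit or range.

### The arm

A 6-joint arm with a two-finger parallel gripper is mounted at the origin on the work surface. World frame = base frame: x ahead of the robot, y to its left, z up, the work surface at z = 0. Lengths are in mm, angles in rad, forces in N, time in s.
With the tool pointing down it reaches from about 425 to 1125 mm from the base axis. Payload 14.9 kg.
Tool frame: the origin (TCP) lies between the finger pads; the fingertips stand 8 mm ahead of it and the grasp point (between the pads) lies 11 mm behind it; z points along the fingers, y is the line along which they close (so a half turn about z gives the same grasp; the last joint's range is limited). The gripper opens to 91 mm and grips with 3 to 60 N. Pads are 32 mm wide; open, the fingers measure 118 mm over their backs; the gripper's body (76 mm by 178 mm) begins 60 mm behind the grasp point.
Start: joints at [-1.374, 0.379, 1.734, -0, 1.028, -0.033], TCP at [159.442, -681.613, 221.932] pointing down, gripper open.
Joint ranges: [-2.77, 2.77], [-0.74, 2.19], [0, 2.66], [-1.06, 4.2], [0.31, 2.87], [-3.08, 3.08]. Speed limits (rad/s): [1.89, 1.89, 2.39, 3.14, 3.14, 3.14].

### API

Orientations are given as a rotation vector (axis times angle).
In Python, from bench import bot gives the robot as it stands. The module is installed in compiled form; this text tells all that it offers.
- The arm moves only by the shell command python3 -m creep 'ROWS'. ROWS is JSON, a list of rows, each an object with "slide": the shift along the tool's x, y, z scaled (see below), a list of three; "turn": the turn, a rotation vector about the tool's x, y, z scaled (see below), a list of three; "grip": the gripper command: -1 is shut, 1 is fully open, values between are in proportion. In form: [{"slide": [tx, ty, tz], "turn": [wx, wy, wz], "grip": grip}, ...]. A call has 1 to 5 rows; each row is the pose to reach, as a shift and turn from the pose commanded when the call began, along the tool's axes at that moment; what a row does not reach only later rows make up. The controller multiplies each number of a shift by 0.2 m and each number of a turn by 90 degrees. A row lasts 1/12 s, in which the tool goes at most 41.7 mm and 7.16 degrees, less where a joint would pass 70% of its speed; a pose out of reach is approached as far as the arm can. A call with a number of a shift or a turn outside -1 to 1 is refused whole. A call with a gripper value outside its range is refused whole. The fingers move at their own pace and stop on an object; the grip force is fixed at half the most. Time passes only in rows, so rows that repeat a pose let the fingers close. It gives the time, the measured TCP pose, the force, the opening and the grip force at its end, in the units of the state.
- bot.get_obs(): the state, without advancing time (a new reading comes with each control period).
- bot.read_camera(name): name is "side" or "top" or "wrist"; returns (picture, depth): 420x560x3 uint8, blue, green, red; 420x560 float32, mm along the optical axis (not along the pixel's ray), 0 where there is no reading.
- bot.get_calibration(name): a dict with "intrinsics" (3x3 intrinsics, pixels), "D" ([k1, k2, p1, p2, k3] as OpenCV has them; the pictures are not rectified), "world_to_cam" (4x4, takes a point from world to camera coordinates); the wrist camera has in their place "T_tool_cam" (4x4, takes a point from camera to tool coordinates, whose origin is the TCP and whose axes are the flange's). Camera axes: x right, y up, looking along -z (the intrinsics and any distortion apply to the point x, -y, -z); pixel columns grow to the right and rows downward; lengths in mm; the calibration is good to about 2 mm. A picture is of the moment at which its call begins: read the wrist's pose just before it. get_calibration takes no time and is no camera call.
- bot.sign_off(): hands the job in; it is judged then, once.
The state is a dict: "t": time; "joints": joint angles; "dq": joint speeds; "joint_efforts": joint torques, N m; "position": TCP position; "orientation": TCP orientation; "ft_force": force on the tool from outside, world axes, zero at the start; "wrist_torque": the same for the moment, N m; "grip_width": finger opening in mm; "grasp_force": force on a finger pad.
Only numpy, scipy, OpenCV 4.12 (cv2) and the standard library are available. Lean on these libraries where they do the work, as an engineer would, in place of code of your own. Each camera call takes 0.05 s, during which the arm holds its last target. There are 200 camera calls.

## Working session

There is one attempt and no reset: what is moved stays moved. The work goes in short steps, Python scripts to look and compute and a shell command to move; the robot and the scene stay as the last step left them, time stands still between calls to the robot, and variables do not carry over. Pictures are saved under pics/ and viewed, at most 14 in all, crops included, and the job is handed in when it is done.

```bash
mkdir -p pics
cat > h.py <<'E'
import numpy as np, cv2
from bench import bot
from scipy.spatial.transform import Rotation as R
def cam(name):
    c=bot.get_calibration(name)
    K=np.array(c["intrinsics"]);D=np.array(c["D"],float)
    if name=="wrist":
        o=bot.get_obs();T=np.eye(4);T[:3,:3]=R.from_rotvec(o["orientation"]).as_matrix();T[:3,3]=o["position"]
        C=T@np.array(c["T_tool_cam"])
    else: C=np.linalg.inv(np.array(c["world_to_cam"]))
    return K,D,C
def shot(name,fn=None):
    C=cam(name);im,d=bot.read_camera(name)
    if fn: cv2.imwrite("pics/"+fn,im); np.savez("pics/"+fn+".npz",d=d,C=C[2],K=C[0],D=C[1],im=im)
    return im,d,C
def rays(C,uv):
    K,D,M=C
    p=cv2.undistortPoints(np.array(uv,float).reshape(-1,1,2),K,D).reshape(-1,2)
    r=np.c_[p[:,0],-p[:,1],-np.ones(len(p))]
    return M[:3,3],r@M[:3,:3].T
def onz(C,uv,z):
    o,r=rays(C,uv); return o+r*((z-o[2])/r[:,2])[:,None]
def pts(C,uv,d):  # by depth
    o,r=rays(C,uv); uv=np.array(uv,int).reshape(-1,2)
    return o+r*d[uv[:,1],uv[:,0]][:,None]
def load(fn):
    z=np.load("pics/"+fn+".npz"); return z["im"],z["d"],(z["K"],z["D"],z["C"])
E
python3 - <<'E'
from h import *
for n in ("top","side"):
    im,d,C=shot(n,n+"0.png"); print(n,C[2].round(2),C[0].round(1),C[1])
print(bot.get_obs())
E
```

```text
top [[ 2.00000e-02  9.90000e-01 -1.30000e-01  3.92130e+02]
 [-1.00000e+00  2.00000e-02  0.00000e+00  1.79600e+01]
 [ 1.00000e-02  1.30000e-01  9.90000e-01  1.04009e+03]
 [ 0.00000e+00  0.00000e+00  0.00000e+00  1.00000e+00]] [[437.4   0.  278.8]
 [  0.  437.4 221.5]
 [  0.    0.    1. ]] [-0.0813846  0.         0.         0.         0.       ]
side [[-9.80000e-01  1.30000e-01 -1.30000e-01  3.41750e+02]
 [-1.90000e-01 -6.90000e-01  7.00000e-01  9.74670e+02]
 [ 0.00000e+00  7.10000e-01  7.10000e-01  1.02587e+03]
 [ 0.00000e+00  0.00000e+00  0.00000e+00  1.00000e+00]] [[475.9   0.  283.1]
 [  0.  475.9 203.9]
 [  0.    0.    1. ]] [-0.121155  0.        0.        0.        0.      ]
{'t': 0.1, 'joints': array([-1.37431897e+00,  3.79350609e-01,  1.73471155e+00,  1.83655799e-05,
        1.02846778e+00, -3.32694498e-02]), 'dq': array([-1.43498433e-03, -1.73875338e-05, -1.17003947e-03, -7.77296380e-05,
        3.79859497e-04,  1.11996762e-03]), 'joint_efforts': array([ 7.59976629e-04, -7.65039897e+01, -4.35295308e+01,  6.52506715e-02,
        3.98341846e-02, -1.23555847e-05]), 'position': array([ 159.36592408, -681.27559352,  221.36305439]), 'orientation': array([-3.11995980e+00, -3.59970235e-01,  9.53618727e-05]), 'ft_force': array([0.16528604, 0.18263461, 0.7716012 ]), 'wrist_torque': array([-0.02839175,  0.01905576, -0.02753524]), 'grasp_force': 0.0, 'grip_width': 91.15191838083278}
```

View pics/top0.png

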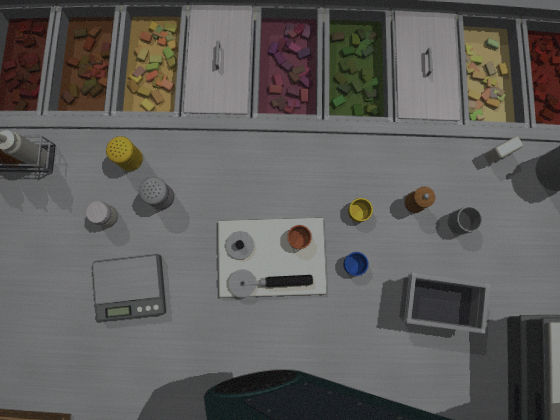

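View pics/side0.png

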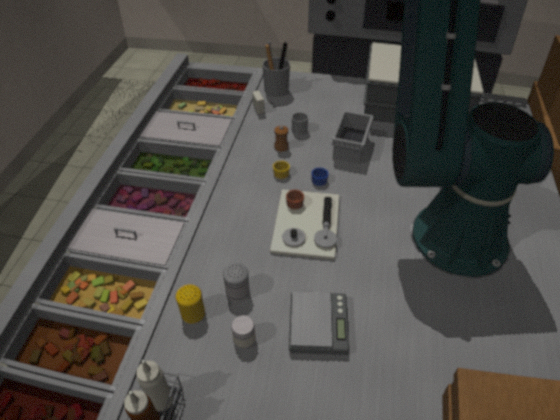

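The top view (up is +x, left is +y) shows:
- Row parts: grey dredger (155,193), brown mill (421,198), open steel pot (464,221).
- On the board: lid (239,244) and terracotta ramekin (299,237).
- Leave alone: can (101,215), pizza wheel (270,283), yellow dredger (124,153), yellow ramekin (361,210), blue ramekin (356,264).
- Fixed: scale (128,288) and pans (447,302).

The meant dredger is the grey one, which is aluminium. The meant ramekin is the terracotta one on the board.

Run:
```python
from h import *
im,d,C=load("top0.png")
v,u=np.mgrid[0:420,0:560]; P=pts(C,np.c_[u.ravel(),v.ravel()],d).reshape(420,560,3)
z=P[...,2]
print("counter z",np.median(z[200:210,250:330]),"board z",np.median(z[252:262,265:285]))
# board outline
hsv=cv2.cvtColor(im,cv2.COLOR_BGR2HSV)
m=((im.min(2)>165)).astype(np.uint8);m[:, :200]=0;m[:,345:]=0;m[:205]=0;m[310:]=0
m=cv2.morphologyEx(m,cv2.MORPH_CLOSE,np.ones((25,25)))
c=max(cv2.findContours(m,0,1)[0],key=cv2.contourArea)
W=onz(C,c.reshape(-1,2),15)[:,:2].astype(np.float32)
print("board",cv2.minAreaRect(W), cv2.boxPoints(cv2.minAreaRect(W)))
def top(name,uv,h,r=28,tol=6):
    m=np.zeros((420,560),np.uint8);cv2.circle(m,uv,r,1,-1)
    s=(m>0)&(abs(z-h)<tol)&(d>0)
    Q=P[s][:,:2].astype(np.float32);c,rr=cv2.minEnclosingCircle(Q)
    print(name,len(Q),np.round(c,1),round(rr*2,1),"zmax",P[(m>0)&(d>0)][:,2].max().round(1))
top("dredger",(153,190),80,22,12);top("mill",(422,196),70,22,7);top("pot",(466,218),60,25,5)
top("lid",(239,244),24,20,5);top("lidknob",(239,244),44,20,6);top("ram",(299,237),49,20,5);top("can",(101,213),68,20)
top("scale",(128,283),38,45,3)
s=(abs(z-36)<8)&(u<175)&(u>80)&(v>245)&(v<330)
Q=P[s][:,:2].astype(np.float32);print("scale",cv2.minAreaRect(Q),cv2.boxPoints(cv2.minAreaRect(Q)))
a=cv2.resize(im[125:315,80:280],None,fx=2.9,fy=2.9);b=cv2.resize(im[125:315,280:500],None,fx=2.9,fy=2.9)
cv2.imwrite("pics/crop.png",cv2.resize(im[130:310,80:500],None,fx=1.9,fy=1.9))
```

```text
counter z 0.06803660769048747 board z 14.938584339638851Traceback (most recent call last):
  File "<stdin>", line 10, in <module>
ValueError: max() iterable argument is empty
```

Run:
```python
from h import *
im,d,C=load("top0.png")
v,u=np.mgrid[0:420,0:560]; P=pts(C,np.c_[u.ravel(),v.ravel()],d).reshape(420,560,3)
z=P[...,2]
m=((z>9)&(z<100)&(u>205)&(u<338)&(v>208)&(v<308)).astype(np.uint8)
m=cv2.morphologyEx(m,cv2.MORPH_OPEN,np.ones((3,3)))
c=max(cv2.findContours(m,0,1)[0],key=cv2.contourArea)
W=onz(C,c.reshape(-1,2),15)[:,:2].astype(np.float32)
print("board",cv2.minAreaRect(W), cv2.boxPoints(cv2.minAreaRect(W)))
# edge line fits
c=c.reshape(-1,2)
for n,s in dict(far=(c[:,1]<235)&(c[:,0]>228)&(c[:,0]<315),near=(c[:,1]>285)&(c[:,0]>228)&(c[:,0]<315),left=(c[:,0]<235)&(c[:,1]>228)&(c[:,1]<288),right=(c[:,0]>310)&(c[:,1]>228)&(c[:,1]<288)).items():
    print(n,cv2.fitLine(W[s],cv2.DIST_HUBER,0,.01,.01).ravel())
def top(name,uv,h,r=28,tol=6):
    m=np.zeros((420,560),np.uint8);cv2.circle(m,uv,r,1,-1)
    s=(m>0)&(abs(z-h)<tol)&(d>0)
    Q=P[s][:,:2].astype(np.float32);c,rr=cv2.minEnclosingCircle(Q)
    print(name,len(Q),np.round(c,1),round(rr*2,1),"zmax",P[(m>0)&(d>0)][:,2].max().round(1))
top("dredger",(153,190),80,22,12);top("mill",(422,196),70,22,7);top("pot",(466,218),60,25,5)
top("lid",(239,244),24,20,5);top("lidknob",(239,244),44,20,6);top("ram",(299,237),49,20,5);top("can",(101,213),68,20)
top("yram",(361,208),34,18);top("bram",(356,264),34,18)
s=(abs(z-38)<4)&(u<175)&(u>80)&(v>245)&(v<330)
Q=P[s][:,:2].astype(np.float32);print("scale platform",cv2.minAreaRect(Q),cv2.boxPoints(cv2.minAreaRect(Q)))
s=(z>12)&(u<175)&(u>80)&(v>245)&(v<330)
Q=P[s][:,:2].astype(np.float32);print("scale all",cv2.minAreaRect(Q))
cv2.imwrite("pics/crop.png",cv2.resize(im[130:310,80:500],None,fx=1.9,fy=1.9))
```

```text
board ((445.91473388671875, 30.598892211914062), (181.16323852539062, 249.88858032226562), 3.1047346591949463) [[348.6989  150.45377]
 [362.23322 -99.06802]
 [543.13055 -89.25598]
 [529.59625 160.26581]]
far [ 5.4249421e-02 -9.9852741e-01  5.3536865e+02  3.2605118e+01]
near [ 5.2996546e-02 -9.9859470e-01  3.5819031e+02  2.2534798e+01]
left [9.9919665e-01 4.0076263e-02 4.4399271e+02 1.5478343e+02]
right [ 9.9852300e-01  5.4331005e-02  4.4674164e+02 -9.3381493e+01]
dredger 623 [585.9 300.2] 65.1 zmax 94.1
mill 129 [ 588.2 -314.2] 52.4 zmax 91.3
pot 144 [ 541.8 -425. ] 61.6 zmax 63.8
lid 562 [471.1 107.3] 84.2 zmax 49.9
lidknob 62 [472.4 104.9] 19.6 zmax 49.9
ram 133 [492.5 -32.1] 55.5 zmax 54.6
can 387 [536.7 428.8] 54.2 zmax 73.3
yram 137 [ 561.4 -176. ] 56.0 zmax 39.9
bram 146 [ 434.7 -166. ] 56.4 zmax 39.0
scale platform ((367.7020568847656, 361.01544189453125), (131.966552734375, 151.4032745361328), 7.63835334777832) [[292.242   427.27487]
 [312.36652 277.21506]
 [443.1621  294.756  ]
 [423.0376  444.81583]]
scale all ((383.41015625, 230.30026245117188), (141.01124572753906, 423.471923828125), 7.272217750549316)
```

View pics/crop.png

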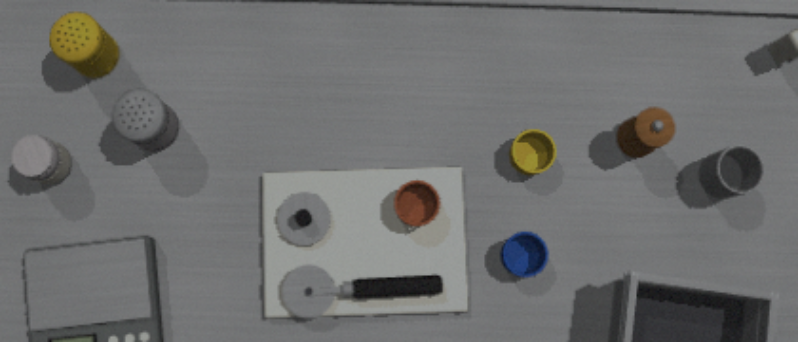

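The crop confirms the picks: plain grey dredger at (145,118), terracotta ramekin on the board at (417,203), brown mill (645,132), steel pot (735,172) and lid (303,219). The yellow and blue pieces are the decoys.

First I align the tool with the board (yaw 0.054) and move out over the pot and mill.

```bash
cat > go.py <<'E'
import sys; from h import *
# prints slide numbers (tool axes /200mm) and z turn to board-aligned heading for a target TCP
def go(x,y,z,h=0.054):
    o=bot.get_obs();M=R.from_rotvec(o["orientation"]).as_matrix()
    s=M.T@(np.array([x,y,z])-o["position"])/200
    print("t",round(o["t"],2),"p",o["position"].round(1),"slide",s.round(3),"turn",round((np.arctan2(M[1,0],M[0,0])-h)/(np.pi/2),3),"tilt",np.degrees(np.arccos(-M[2,2])).round(2),"w",round(o["grip_width"],1))
if __name__=="__main__": go(*map(float,sys.argv[1:]))
E
python3 -m creep '[{"slide":[0.93,-0.34,0],"turn":[0,0,0.112],"grip":1},{"slide":[0.93,-0.34,0],"turn":[0,0,0.112],"grip":1},{"slide":[0.93,-0.34,0],"turn":[0,0,0.112],"grip":1},{"slide":[0.93,-0.34,0],"turn":[0,0,0.112],"grip":1},{"slide":[0.93,-0.34,0],"turn":[0,0,0.112],"grip":1}]'
python3 go.py 530 -370 250
```

```text
t: 0.52
position: [327.0, -571.0, 221.7]
orientation: [-3.14, -0.085, 0.0]
ft_force: [-0.5, -0.9, -0.1]
grip_width: 91.3
grasp_force: 0.0
t 0.52 p [ 327.  -571.   221.7] slide [ 1.068 -0.949 -0.141] turn 0.0 tilt 0.04 w 91.3
```

```bash
python3 -m creep '[{"slide":[0.65,-0.6,-0.14],"turn":[0,0,0],"grip":1},{"slide":[0.65,-0.6,-0.14],"turn":[0,0,0],"grip":1},{"slide":[0.65,-0.6,-0.14],"turn":[0,0,0],"grip":1},{"slide":[0.65,-0.6,-0.14],"turn":[0,0,0],"grip":1},{"slide":[0.65,-0.6,-0.14],"turn":[0,0,0],"grip":1}]' >/dev/null
python3 -m creep '[{"slide":[0.4,-0.35,0],"turn":[0,0,0],"grip":1},{"slide":[0.4,-0.35,0],"turn":[0,0,0],"grip":1},{"slide":[0.4,-0.35,0],"turn":[0,0,0],"grip":1},{"slide":[0.4,-0.35,0],"turn":[0,0,0],"grip":1},{"slide":[0.4,-0.35,0],"turn":[0,0,0],"grip":1}]'
python3 - <<'E'
from h import *
im,d,C=shot("wrist","w0.png"); print(C[2].round(2),C[0].round(0))
from go import go; go(586,300,180)
E
```

```text
t: 1.35
position: [524.9, -371.2, 249.5]
orientation: [-3.14, -0.088, 0.001]
ft_force: [-0.6, -0.6, 0.0]
grip_width: 91.2
grasp_force: 0.0
[[ 6.0000e-02  9.6000e-01  2.7000e-01  6.0165e+02]
 [-1.0000e+00  5.0000e-02  1.0000e-02 -3.6679e+02]
 [-0.0000e+00 -2.7000e-01  9.6000e-01  4.1156e+02]
 [ 0.0000e+00  0.0000e+00  0.0000e+00  1.0000e+00]] [[377.   0. 281.]
 [  0. 377. 211.]
 [  0.   0.   1.]]
t 1.4 p [ 524.3 -372.   249.6] slide [ 0.492 -3.338  0.348] turn 0.0 tilt 0.03 w 91.5
```

View pics/w0.png

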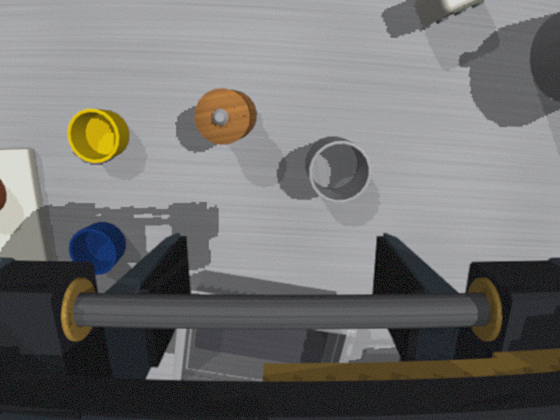

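The wrist view shows the mill head (225,115), pot rim (339,169), yellow ramekin (98,136) and blue ramekin (97,248). I'll measure the mill and pot here, then move on to the dredger.

```bash
cat >> h.py <<'E'
def circ(S,name,uv,h,r,tol):
    im,d,C=S
    v,u=np.mgrid[0:420,0:560]; P=pts(C,np.c_[u.ravel(),v.ravel()],d).reshape(420,560,3)
    m=np.zeros((420,560),np.uint8);cv2.circle(m,uv,r,1,-1)
    s=(m>0)&(abs(P[...,2]-h)<tol)&(d>0)
    c,rr=cv2.minEnclosingCircle(P[s][:,:2].astype(np.float32))
    print(name,s.sum(),np.round(c,1),"dia",round(rr*2,1),"z",np.percentile(P[s][:,2],[5,50,95]).round(1))
E
python3 - <<'E'
from h import *
S=load("w0.png")
circ(S,"mill head",(225,115),73,40,5);circ(S,"mill knob",(221,117),85,15,5);circ(S,"pot",(339,169),60,45,3);circ(S,"yram",(98,136),34,35,4)
E
python3 -m creep '[{"slide":[0.2,-0.98,0],"turn":[0,0,0],"grip":1},{"slide":[0.2,-0.98,0],"turn":[0,0,0],"grip":1},{"slide":[0.2,-0.98,0],"turn":[0,0,0],"grip":1},{"slide":[0.2,-0.98,0],"turn":[0,0,0],"grip":1},{"slide":[0.2,-0.98,0],"turn":[0,0,0],"grip":1}]' >/dev/null
python3 -m creep '[{"slide":[0.2,-0.98,0],"turn":[0,0,0],"grip":1},{"slide":[0.2,-0.98,0],"turn":[0,0,0],"grip":1},{"slide":[0.2,-0.98,0],"turn":[0,0,0],"grip":1},{"slide":[0.2,-0.98,0],"turn":[0,0,0],"grip":1},{"slide":[0.2,-0.98,0],"turn":[0,0,0],"grip":1}]' >/dev/null
python3 -m creep '[{"slide":[-0.1,-0.8,0],"turn":[0,0,0],"grip":1},{"slide":[-0.1,-0.8,0],"turn":[0,0,0],"grip":1},{"slide":[-0.1,-0.8,0],"turn":[0,0,0],"grip":1},{"slide":[-0.1,-0.8,0],"turn":[0,0,0],"grip":1},{"slide":[-0.1,-0.8,0],"turn":[0,0,0],"grip":1}]'
python3 - <<'E'
from h import *
im,d,C=shot("wrist","w1.png")
from go import go; go(586,300,180)
E
```

```text
mill head 1242 [ 590.5 -315. ] dia 49.4 z [73.7 76.  77.8]
mill knob 280 [ 590.2 -315.3] dia 25.3 z [80.1 85.  88. ]
pot 617 [ 545.  -425.1] dia 60.1 z [57.6 59.1 60.3]
yram 687 [ 565.3 -177.3] dia 57.4 z [30.5 32.8 34.4]
t: 2.65
position: [553.8, 185.8, 249.9]
orientation: [-3.14, -0.088, 0.0]
ft_force: [-0.5, -0.3, -0.5]
grip_width: 91.1
grasp_force: 0.0
t 2.7 p [554.3 183.7 249.8] slide [ 0.191 -0.572  0.349] turn 0.001 tilt 0.01 w 91.0
```

View pics/w1.png

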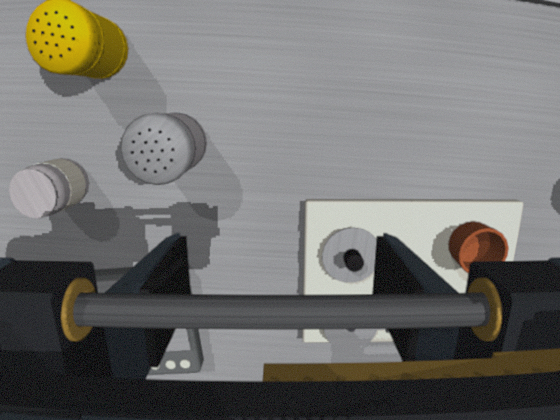

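The wrist view shows the dredger cap (157,148), can (38,192), yellow dredger (68,38), board far corners (306,200) and (522,201), and ramekin (478,245).

Run:
```python
from h import *
S=load("w1.png");im,d,C=S
circ(S,"dredger",(157,148),80,45,9);circ(S,"ram",(478,245),47,35,4);circ(S,"can",(38,192),68,30,4)
v,u=np.mgrid[0:420,0:560]; P=pts(C,np.c_[u.ravel(),v.ravel()],d).reshape(420,560,3)
m=((P[...,2]>8)&(P[...,2]<30)).astype(np.uint8)
def edge(cols,rows,ax):
    q=[]
    for i in cols if ax==0 else rows:
        line=m[rows.start:rows.stop,i] if ax==0 else m[i,cols.start:cols.stop]
        k=np.flatnonzero(line)
        if len(k): q.append((i,rows.start+k[0]) if ax==0 else (i,0))
    return np.array(q)
far=edge(range(315,515,4),range(185,225),0)-[0,.5]
left=[(295+np.flatnonzero(m[i,295:330])[0]-.5,i) for i in range(206,320,4) if m[i,295:330].any()]
right=[(510+np.flatnonzero(m[i,510:540])[-1]+.5,i) for i in range(206,255,4)]
for n,q in (("far",far),("left",left),("right",right)):
    W=onz(C,q,15)[:,:2].astype(np.float32);print(n,cv2.fitLine(W,cv2.DIST_HUBER,0,.01,.01).ravel().round(3))
```

```text
dredger 3744 [588.7 299.7] dia 64.2 z [79.3 85.6 88.7]
ram 509 [496.2 -32.2] dia 56.6 z [43.8 47.7 49.2]
can 1831 [538.7 429.6] dia 52.1 z [65.9 67.3 68.6]
far [ 5.90000e-02 -9.98000e-01  5.41113e+02  5.00000e+01]
left [9.98000e-01 5.90000e-02 4.90435e+02 1.56850e+02]
right [ 9.9800e-01  6.8000e-02  5.1837e+02 -8.9974e+01]
```

Run:
```python
from h import *
def sub(prof): # subpixel strongest edge position
    g=np.abs(np.diff(prof.astype(float)));k=g.argmax()
    a=slice(max(k-2,0),k+3);w=g[a];return (np.arange(len(g))[a]*w).sum()/w.sum()+.5
def fit(C,n,q):
    W=onz(C,q,15)[:,:2].astype(np.float32);l=cv2.fitLine(W,cv2.DIST_HUBER,0,.01,.01).ravel();print(n,l.round(3))
    return l
for fn,hc,hr,vl,vr,rows,rr in (("w1.png",range(320,510,4),(188,215),(296,320),(510,535),range(208,330,4),range(208,250,4)),("top0.png",range(226,318,3),(209,230),(208,226),(316,336),range(225,290,3),range(225,290,3))):
    im,d,C=load(fn);g=cv2.cvtColor(im,cv2.COLOR_BGR2GRAY)
    fit(C,fn+" far",[(i,hr[0]+sub(g[hr[0]:hr[1],i])) for i in hc])
    fit(C,"left",[(vl[0]+sub(g[i,vl[0]:vl[1]]),i) for i in rows])
    fit(C,"right",[(vr[0]+sub(g[i,vr[0]:vr[1]]),i) for i in rr])
    if fn[0]=="t": fit(C,"near",[(i,288+sub(g[288:306,i])) for i in hc])
```

```text
w1.png far [ 5.30000e-02 -9.99000e-01  5.40063e+02  4.59250e+01]
left [9.98000e-01 6.00000e-02 4.68435e+02 1.54514e+02]
right [ 9.9900e-01  5.4000e-02  5.1644e+02 -8.9974e+01]
top0.png far [ 5.60000e-02 -9.98000e-01  5.34202e+02  6.69450e+01]
left [9.98000e-01 5.90000e-02 4.40133e+02 1.54973e+02]
right [ 9.98000e-01  6.00000e-02  4.58637e+02 -9.42230e+01]
near [ 5.00000e-02 -9.99000e-01  3.56756e+02  3.67160e+01]
```

```bash
python3 go.py 588.7 299.7 130 .056
python3 -m creep '[{"slide":[0.206,-0.57,0.5],"turn":[0,0,0],"grip":1},{"slide":[0.206,-0.57,0.5],"turn":[0,0,0],"grip":1},{"slide":[0.206,-0.57,0.5],"turn":[0,0,0],"grip":1},{"slide":[0.206,-0.57,0.5],"turn":[0,0,0],"grip":1},{"slide":[0.206,-0.57,0.5],"turn":[0,0,0],"grip":1}]' 
python3 go.py 588.7 299.7 35 .056
```

```text
t 2.7 p [554.3 183.7 249.8] slide [ 0.204 -0.57   0.599] turn -0.0 tilt 0.01 w 91.0
t: 3.12
position: [589.5, 298.9, 145.4]
orientation: [3.139, 0.085, -0.007]
ft_force: [0.5, -0.4, -0.5]
grip_width: 91.2
grasp_force: 0.0
t 3.12 p [589.5 298.9 145.4] slide [-0.001 -0.005  0.552] turn -0.001 tilt 0.26 w 91.2
```

```bash
python3 -m creep '[{"slide":[0,0,0.2],"turn":[0,0,0],"grip":1},{"slide":[0,0,0.35],"turn":[0,0,0],"grip":1},{"slide":[0,0,0.5],"turn":[0,0,0],"grip":1},{"slide":[0,0,0.57],"turn":[0,0,0],"grip":1},{"slide":[0,0,0.57],"turn":[0,0,0],"grip":1}]' 
python3 -m creep '[{"slide":[0,0,0],"turn":[0,0,0],"grip":1},{"slide":[0,0,0],"turn":[0,0,0],"grip":-1},{"slide":[0,0,0],"turn":[0,0,0],"grip":-1},{"slide":[0,0,0],"turn":[0,0,0],"grip":-1},{"slide":[0,0,0],"turn":[0,0,0],"grip":-1}]' 
python3 -m creep '[{"slide":[0,0,0],"turn":[0,0,0],"grip":-1},{"slide":[0,0,0],"turn":[0,0,0],"grip":-1},{"slide":[0,0,0],"turn":[0,0,0],"grip":-1},{"slide":[0,0,0],"turn":[0,0,0],"grip":-1},{"slide":[0,0,0],"turn":[0,0,0],"grip":-1}]' 
python3 go.py 593.1 163.4 35 .056
```

```text
t: 3.53
position: [588.6, 296.0, 33.2]
orientation: [3.139, 0.082, -0.007]
ft_force: [0.2, -0.2, -0.7]
grip_width: 91.2
grasp_force: 0.0
t: 3.95
position: [590.3, 298.7, 37.2]
orientation: [-3.14, -0.085, -0.002]
ft_force: [-0.2, 0.1, -0.0]
grip_width: 67.2
grasp_force: 0.0
t: 4.37
position: [590.3, 298.8, 36.8]
orientation: [-3.14, -0.085, -0.002]
ft_force: [-0.3, 0.2, 7.4]
grip_width: 62.6
grasp_force: 30.0
t 4.37 p [590.3 298.8  36.8] slide [-0.022  0.677  0.009] turn -0.001 tilt 0.07 w 62.6
```

```bash
python3 -m creep '[{"slide":[0,0,-0.1],"turn":[0,0,0],"grip":-1},{"slide":[0,0,-0.2],"turn":[0,0,0],"grip":-1},{"slide":[0,0.1,-0.25],"turn":[0,0,0],"grip":-1},{"slide":[0,0.2,-0.25],"turn":[0,0,0],"grip":-1},{"slide":[-0.005,0.3,-0.25],"turn":[0,0,0],"grip":-1}]' 
python3 -m creep '[{"slide":[0,0.15,0],"turn":[0,0,0],"grip":-1},{"slide":[-0.01,0.28,0],"turn":[0,0,0],"grip":-1},{"slide":[-0.01,0.377,0],"turn":[0,0,0],"grip":-1},{"slide":[-0.01,0.377,0],"turn":[0,0,0],"grip":-1},{"slide":[-0.01,0.377,0],"turn":[0,0,0],"grip":-1}]' 
python3 -m creep '[{"slide":[0,0,0],"turn":[0,0,0],"grip":-1},{"slide":[0,0,0],"turn":[0,0,0],"grip":-1},{"slide":[0,0,0],"turn":[0,0,0],"grip":-1}]' 
python3 go.py 594.7 163.4 36.8 .056
```

```text
t: 4.78
position: [592.2, 238.2, 86.7]
orientation: [-3.14, -0.086, -0.002]
ft_force: [0.8, -0.7, -2.2]
grip_width: 62.3
grasp_force: 30.0
t: 5.2
position: [593.9, 162.3, 85.9]
orientation: [3.14, 0.082, -0.0]
ft_force: [0.4, 0.0, -2.5]
grip_width: 62.4
grasp_force: 30.0
t: 5.45
position: [594.0, 163.9, 85.9]
orientation: [-3.14, -0.086, -0.0]
ft_force: [0.8, -1.0, -2.4]
grip_width: 62.3
grasp_force: 30.0
t 5.45 p [594.  163.9  85.9] slide [0.003 0.003 0.246] turn -0.001 tilt 0.01 w 62.3
```

```bash
python3 -m creep '[{"slide":[0.004,0.003,0.1],"turn":[0,0,0],"grip":-1},{"slide":[0.004,0.003,0.18],"turn":[0,0,0],"grip":-1},{"slide":[0.004,0.003,0.22],"turn":[0,0,0],"grip":-1},{"slide":[0.004,0.003,0.235],"turn":[0,0,0],"grip":-1},{"slide":[0.004,0.003,0.24],"turn":[0,0,0],"grip":-1}]' 
python3 -m creep '[{"slide":[0,0,0],"turn":[0,0,0],"grip":-1},{"slide":[0,0,0.003],"turn":[0,0,0],"grip":-1},{"slide":[0,0,0.003],"turn":[0,0,0],"grip":-1}]' 
python3 go.py 594.7 163.4 36.8 .056
```

```text
t: 5.87
position: [594.6, 162.9, 37.6]
orientation: [3.14, 0.085, -0.001]
ft_force: [-0.2, -1.0, -3.2]
grip_width: 62.9
grasp_force: 30.0
t: 6.12
position: [595.3, 162.7, 38.0]
orientation: [-3.14, -0.085, -0.002]
ft_force: [-0.1, 0.3, -2.8]
grip_width: 63.2
grasp_force: 30.0
t 6.12 p [595.3 162.7  38. ] slide [-0.003 -0.004  0.006] turn -0.001 tilt 0.06 w 63.2
```

```bash
for i in 1 2 3; do python3 -m creep '[{"slide":[0,0,0.003],"turn":[0,0,0],"grip":-1},{"slide":[0,0,0.003],"turn":[0,0,0],"grip":-1},{"slide":[0,0,0.003],"turn":[0,0,0],"grip":-1}]' | grep -E "pos|ft"; done
```

```text
position: [594.9, 162.6, 37.0]
ft_force: [0.3, 0.3, -1.9]
position: [595.4, 162.7, 36.8]
ft_force: [-2.1, -0.9, 6.2]
position: [595.6, 162.8, 36.7]
ft_force: [-4.0, -0.2, 14.2]
```

```bash
python3 -m creep '[{"slide":[0,0,-0.004],"turn":[0,0,0],"grip":-1},{"slide":[0,0,-0.004],"turn":[0,0,0],"grip":1},{"slide":[0,0,-0.004],"turn":[0,0,0],"grip":1},{"slide":[0,0,-0.004],"turn":[0,0,0],"grip":1},{"slide":[0,0,-0.004],"turn":[0,0,0],"grip":1}]' 
python3 -m creep '[{"slide":[0,0,-0.1],"turn":[0,0,0],"grip":1},{"slide":[0,0,-0.25],"turn":[0,0,0],"grip":1},{"slide":[0,0,-0.45],"turn":[0,0,0],"grip":1},{"slide":[0,0,-0.65],"turn":[0,0,0],"grip":1},{"slide":[0,0,-0.85],"turn":[0,0,0],"grip":1}]' 
python3 -m creep '[{"slide":[0,0.9,-0.3],"turn":[0,0,0],"grip":1},{"slide":[0,0.9,-0.3],"turn":[0,0,0],"grip":1},{"slide":[0,0.9,-0.3],"turn":[0,0,0],"grip":1},{"slide":[0,0.9,-0.3],"turn":[0,0,0],"grip":1},{"slide":[0,0.9,-0.3],"turn":[0,0,0],"grip":1}]'
python3 - <<'E'
from h import *
S=shot("wrist","w2.png")
from go import go; go(590.5,-315,150,.056)
o=bot.get_obs()
K,D,M=S[2];W=np.linalg.inv(M)
for n,p in (("dredger",(593,163,85)),("ram",(496,-32,49)),("knob",(475,105,46))):
    q=W[:3,:3]@np.array(p)+W[:3,3];print(n,cv2.projectPoints(np.array([[q[0],-q[1],-q[2]]]),np.zeros(3),np.zeros(3),K,D)[0].round(0).ravel())
E
```

```text
t: 7.28
position: [594.8, 162.5, 36.2]
orientation: [3.14, 0.085, -0.0]
ft_force: [-0.5, -0.1, -0.2]
grip_width: 86.0
grasp_force: 0.0
t: 7.7
position: [594.4, 162.4, 207.9]
orientation: [3.14, 0.085, -0.001]
ft_force: [1.2, 0.2, 1.0]
grip_width: 91.0
grasp_force: 0.0
t: 8.12
position: [604.8, -20.4, 268.0]
orientation: [3.14, 0.083, 0.003]
ft_force: [0.1, 0.4, 0.3]
grip_width: 91.5
grasp_force: 0.0
t 8.17 p [605.5 -22.3 269. ] slide [-0.152  1.457  0.596] turn -0.003 tilt 0.18 w 91.6
dredger [ 90. 194.]
ram [286. 281.]
knob [165. 290.]
```

View pics/w2.png

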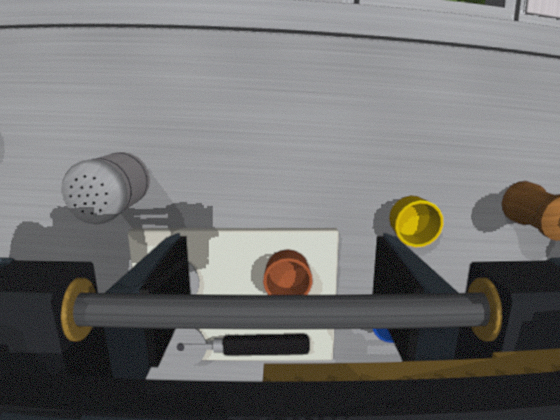

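The dredger is upright at (96,190), just past the board's far-left corner. Next I measure it and move to the mill.

```bash
python3 - <<'E'
from h import *
S=load("w2.png");im,d,C=S
circ(S,"dredger",(96,190),80,45,9);circ(S,"ram",(288,272),47,28,4);circ(S,"mill",(545,210),73,40,5)
g=cv2.cvtColor(im,cv2.COLOR_BGR2GRAY);q=[]
for i in range(225,335,3):
    a=np.abs(np.diff(g[218:245,i].astype(float)));k=a.argmax();q.append((i,218+k+.5))
print(cv2.fitLine(onz(C,q,15)[:,:2].astype(np.float32),cv2.DIST_HUBER,0,.01,.01).ravel().round(3))
E
python3 -m creep '[{"slide":[-0.08,0.75,0.3],"turn":[0,0,0],"grip":1},{"slide":[-0.08,0.75,0.3],"turn":[0,0,0],"grip":1},{"slide":[-0.08,0.75,0.3],"turn":[0,0,0],"grip":1},{"slide":[-0.08,0.75,0.3],"turn":[0,0,0],"grip":1},{"slide":[-0.08,0.75,0.3],"turn":[0,0,0],"grip":1}]' >/dev/null
python3 -m creep '[{"slide":[-0.07,0.707,0.3],"turn":[0,0,0],"grip":1},{"slide":[-0.07,0.707,0.3],"turn":[0,0,0],"grip":1},{"slide":[-0.07,0.707,0.3],"turn":[0,0,0],"grip":1},{"slide":[-0.07,0.707,0.3],"turn":[0,0,0],"grip":1},{"slide":[-0.07,0.707,0.3],"turn":[0,0,0],"grip":1}]' >/dev/null
python3 -m creep '[{"slide":[0,0,0],"turn":[0,0,0],"grip":1},{"slide":[0,0,0],"turn":[0,0,0],"grip":1}]'
python3 go.py 590.5 -315 33 .056
```

```text
dredger 3051 [593.5 163.3] dia 65.0 z [77.2 85.4 88.7]
ram 409 [496.5 -33.4] dia 55.2 z [44.1 47.9 49.3]
mill 561 [ 590.5 -312.5] dia 48.0 z [69.1 75.1 77.7]
[ 5.30000e-02 -9.99000e-01  5.43711e+02 -2.90820e+01]
t: 9.17
position: [590.3, -309.2, 146.4]
orientation: [-3.14, -0.084, 0.0]
ft_force: [0.3, -0.4, 0.4]
grip_width: 91.3
grasp_force: 0.0
t 9.17 p [ 590.3 -309.2  146.4] slide [-0.001  0.029  0.567] turn -0.001 tilt 0.01 w 91.3
```

```bash
python3 -m creep '[{"slide":[0,0.028,0.15],"turn":[0,0,0],"grip":1},{"slide":[0,0.028,0.3],"turn":[0,0,0],"grip":1},{"slide":[0,0.028,0.45],"turn":[0,0,0],"grip":1},{"slide":[0,0.028,0.567],"turn":[0,0,0],"grip":1},{"slide":[0,0.028,0.567],"turn":[0,0,0],"grip":1}]' 
for i in 1 2 3; do python3 -m creep '[{"slide":[0,0,0],"turn":[0,0,0],"grip":-1},{"slide":[0,0,0],"turn":[0,0,0],"grip":-1},{"slide":[0,0,0],"turn":[0,0,0],"grip":-1},{"slide":[0,0,0],"turn":[0,0,0],"grip":-1}]' | grep -vE "orient"; done
python3 go.py 607.1 -86.2 33 .056
```

```text
t: 9.58
position: [588.7, -312.7, 29.2]
orientation: [-3.137, -0.087, 0.007]
ft_force: [-0.1, 0.5, 0.1]
grip_width: 91.0
grasp_force: 0.0
t: 9.92
position: [591.6, -315.7, 34.8]
ft_force: [0.1, 0.7, -0.1]
grip_width: 67.8
grasp_force: 0.0
t: 10.25
position: [590.8, -315.5, 33.4]
ft_force: [-1.3, 1.0, 5.4]
grip_width: 48.5
grasp_force: 30.0
t: 10.58
position: [590.8, -315.5, 33.4]
ft_force: [-1.1, 2.4, 6.1]
grip_width: 48.0
grasp_force: 30.0
t 10.58 p [ 590.8 -315.5   33.4] slide [ 0.143 -1.14   0.002] turn -0.001 tilt 0.02 w 48.0
```

Width 48 rather than 42 with an upward force: the tips are riding on the foot flare. I'll reopen, raise 3 mm and close again.

```bash
python3 -m creep '[{"slide":[0,0,0],"turn":[0,0,0],"grip":0.4},{"slide":[0,0,0],"turn":[0,0,0],"grip":0.4},{"slide":[0,0,-0.016],"turn":[0,0,0],"grip":0.4},{"slide":[0,0,-0.016],"turn":[0,0,0],"grip":0.4},{"slide":[0,0,-0.016],"turn":[0,0,0],"grip":0.4}]' 
for i in 1 2 3; do python3 -m creep '[{"slide":[0,0,0],"turn":[0,0,0],"grip":-1},{"slide":[0,0,0],"turn":[0,0,0],"grip":-1},{"slide":[0,0,0],"turn":[0,0,0],"grip":-1}]' | grep -vE "orient"; done
```

```text
t: 11.0
position: [590.7, -315.4, 36.3]
orientation: [3.14, 0.085, 0.0]
ft_force: [-0.3, 0.5, -0.6]
grip_width: 63.8
grasp_force: 0.0
t: 11.25
position: [590.5, -315.3, 36.1]
ft_force: [-1.1, -0.8, -0.5]
grip_width: 47.8
grasp_force: 30.0
t: 11.5
position: [590.5, -315.4, 36.1]
ft_force: [0.8, -0.7, 0.4]
grip_width: 48.0
grasp_force: 30.0
t: 11.75
position: [590.5, -315.3, 36.1]
ft_force: [0.1, -0.1, -1.1]
grip_width: 48.1
grasp_force: 30.0
```

```bash
python3 -m creep '[{"slide":[0,0,0],"turn":[0,0,0],"grip":0.4},{"slide":[0,0,0],"turn":[0,0,0],"grip":0.4},{"slide":[0,0,-0.04],"turn":[0,0,0],"grip":0.4},{"slide":[0,0,-0.04],"turn":[0,0,0],"grip":0.4},{"slide":[0,0,-0.04],"turn":[0,0,0],"grip":0.4}]' 
for i in 1 2 3; do python3 -m creep '[{"slide":[0,0,0],"turn":[0,0,0],"grip":-1},{"slide":[0,0,0],"turn":[0,0,0],"grip":-1},{"slide":[0,0,0],"turn":[0,0,0],"grip":-1}]' | grep -vE "orient"; done
python3 - <<'E'
from h import *
im,d,C=shot("side","s1.png");shot("wrist","w3.png")
K,D,M=C;W=np.linalg.inv(M);q=W[:3,:3]@np.array([590,-315,50])+W[:3,3]
u,v=cv2.projectPoints(np.array([[q[0],-q[1],-q[2]]]),np.zeros(3),np.zeros(3),K,D)[0].ravel().astype(int);print(u,v)
cv2.imwrite("pics/s1c.png",cv2.resize(im[max(v-50,0):v+50,u-60:u+60],None,fx=5,fy=5,interpolation=cv2.INTER_CUBIC))
E
```

```text
t: 12.17
position: [591.0, -315.6, 44.9]
orientation: [3.14, 0.085, 0.002]
ft_force: [0.2, -0.9, -0.2]
grip_width: 63.8
grasp_force: 0.0
t: 12.42
position: [590.5, -315.4, 44.1]
ft_force: [-0.0, -1.3, 1.6]
grip_width: 47.9
grasp_force: 30.0
t: 12.67
position: [590.5, -315.4, 44.1]
ft_force: [-0.8, -1.1, -0.6]
grip_width: 48.3
grasp_force: 30.0
t: 12.92
position: [590.5, -315.4, 44.1]
ft_force: [-0.5, 0.1, -1.1]
grip_width: 47.7
grasp_force: 30.0
281 134
```

View pics/s1c.png

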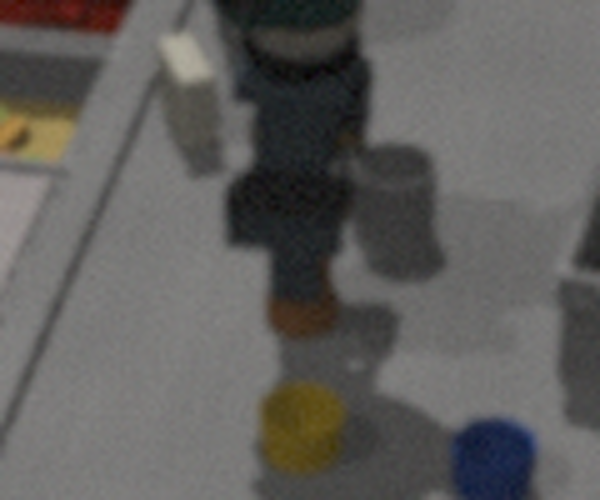

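The mill is upright in the fingers, with its foot visible at (303,313) and the pads on its head. I lift it over the yellow ramekin and carry it to the row.

```bash
python3 -m creep '[{"slide":[0,0,-0.1],"turn":[0,0,0],"grip":-1},{"slide":[0,0,-0.2],"turn":[0,0,0],"grip":-1},{"slide":[0.03,0,-0.35],"turn":[0,0,0],"grip":-1},{"slide":[0.07,-0.1,-0.35],"turn":[0,0,0],"grip":-1},{"slide":[0.14,-0.2,-0.35],"turn":[0,0,0],"grip":-1}]' |grep -v orient
python3 -m creep '[{"slide":[0,-0.15,0],"turn":[0,0,0],"grip":-1},{"slide":[0,-0.3,0],"turn":[0,0,0],"grip":-1},{"slide":[0,-0.45,0],"turn":[0,0,0],"grip":-1},{"slide":[0,-0.6,0],"turn":[0,0,0],"grip":-1},{"slide":[0,-0.75,0],"turn":[0,0,0],"grip":-1}]' |grep -v orient
python3 -m creep '[{"slide":[0,-0.1,0],"turn":[0,0,0],"grip":-1},{"slide":[0,-0.19,0],"turn":[0,0,0],"grip":-1},{"slide":[0,-0.19,0],"turn":[0,0,0],"grip":-1},{"slide":[0,-0.19,0],"turn":[0,0,0],"grip":-1},{"slide":[0,-0.19,0],"turn":[0,0,0],"grip":-1}]' |grep -v orient
python3 go.py 607.1 -86.2 44.1 .056
```

```text
t: 13.43
position: [616.8, -274.5, 116.0]
ft_force: [-0.7, 0.2, -3.0]
grip_width: 48.0
grasp_force: 30.0
t: 13.85
position: [607.9, -122.7, 114.0]
ft_force: [0.4, 0.0, -1.2]
grip_width: 48.2
grasp_force: 30.0
t: 14.27
position: [606.3, -86.6, 114.1]
ft_force: [0.9, 0.8, -1.3]
grip_width: 47.6
grasp_force: 30.0
t 14.27 p [606.3 -86.6 114.1] slide [ 0.004 -0.002  0.35 ] turn -0.001 tilt 0.01 w 47.6
```

```bash
python3 -m creep '[{"slide":[0.004,-0.002,0.13],"turn":[0,0,0],"grip":-1},{"slide":[0.004,-0.002,0.26],"turn":[0,0,0],"grip":-1},{"slide":[0.004,-0.002,0.32],"turn":[0,0,0],"grip":-1},{"slide":[0.004,-0.002,0.335],"turn":[0,0,0],"grip":-1},{"slide":[0.004,-0.002,0.34],"turn":[0,0,0],"grip":-1}]' |grep -v orient
for i in 1 2 3 4; do python3 -m creep '[{"slide":[0,0,0.003],"turn":[0,0,0],"grip":-1},{"slide":[0,0,0.003],"turn":[0,0,0],"grip":-1},{"slide":[0,0,0.003],"turn":[0,0,0],"grip":-1}]' | grep -E "pos|ft"; done
```

```text
t: 14.68
position: [606.7, -86.3, 45.6]
ft_force: [-0.0, -0.0, -1.5]
grip_width: 48.0
grasp_force: 30.0
position: [607.7, -85.9, 46.6]
ft_force: [0.4, -0.4, -2.1]
position: [607.2, -85.7, 45.3]
ft_force: [0.1, -0.5, -2.4]
position: [607.0, -85.7, 44.3]
ft_force: [0.2, 0.7, -1.2]
position: [607.2, -85.8, 44.0]
ft_force: [-3.5, -0.2, 4.5]
```

```bash
python3 -m creep '[{"slide":[0,0,-0.001],"turn":[0,0,0],"grip":1},{"slide":[0,0,-0.001],"turn":[0,0,0],"grip":1},{"slide":[0,0,-0.001],"turn":[0,0,0],"grip":1},{"slide":[0,0,-0.001],"turn":[0,0,0],"grip":1},{"slide":[0,0,-0.001],"turn":[0,0,0],"grip":1}]' |grep -v orient
python3 -m creep '[{"slide":[0,0,-0.1],"turn":[0,0,0],"grip":1},{"slide":[0,0,-0.25],"turn":[0,0,0],"grip":1},{"slide":[0,0,-0.45],"turn":[0,0,0],"grip":1},{"slide":[0,0,-0.65],"turn":[0,0,0],"grip":1},{"slide":[0,0,-0.65],"turn":[0,0,0],"grip":1}]' |grep -v orient
python3 -m creep '[{"slide":[-0.2,0.84,0],"turn":[0,0,0],"grip":1},{"slide":[-0.2,0.84,0],"turn":[0,0,0],"grip":1},{"slide":[-0.2,0.84,0],"turn":[0,0,0],"grip":1},{"slide":[-0.2,0.84,0],"turn":[0,0,0],"grip":1},{"slide":[-0.2,0.84,0],"turn":[0,0,0],"grip":1}]' |grep -v orient
python3 - <<'E'
from h import *
S=shot("wrist","w4.png")
circ(S,"?",(10,150),73,60,5)
E
python3 -m creep '[{"slide":[-0.2,0.83,0.2],"turn":[0,0,0],"grip":1},{"slide":[-0.2,0.83,0.2],"turn":[0,0,0],"grip":1},{"slide":[-0.2,0.83,0.2],"turn":[0,0,0],"grip":1},{"slide":[-0.2,0.83,0.2],"turn":[0,0,0],"grip":1},{"slide":[-0.2,0.83,0.2],"turn":[0,0,0],"grip":1}]' |grep -v orient
python3 -m creep '[{"slide":[0,0,0],"turn":[0,0,0],"grip":1},{"slide":[0,0,0],"turn":[0,0,0],"grip":1}]' |grep -v orient
python3 go.py 545 -425.1 22 .056
```

```text
t: 16.1
position: [607.0, -85.8, 43.8]
ft_force: [0.8, 0.2, 0.0]
grip_width: 78.0
grasp_force: 0.0
t: 16.52
position: [610.7, -86.4, 181.5]
ft_force: [1.9, -0.5, 1.3]
grip_width: 91.0
grasp_force: 0.0
t: 16.93
position: [575.2, -260.6, 174.2]
ft_force: [-1.3, 0.4, -0.1]
grip_width: 91.4
grasp_force: 0.0
? 1372 [607.4 -85.6] dia 49.9 z [72.3 76.1 77.8]
t: 17.4
position: [544.0, -427.0, 132.4]
ft_force: [-0.3, -0.7, -0.6]
grip_width: 90.9
grasp_force: 0.0
t: 17.57
position: [545.2, -422.7, 133.6]
ft_force: [0.3, -0.5, 0.5]
grip_width: 91.4
grasp_force: 0.0
t 17.57 p [ 545.2 -422.7  133.6] slide [-0.001  0.012  0.558] turn -0.002 tilt 0.05 w 91.4
```

View pics/w4.png

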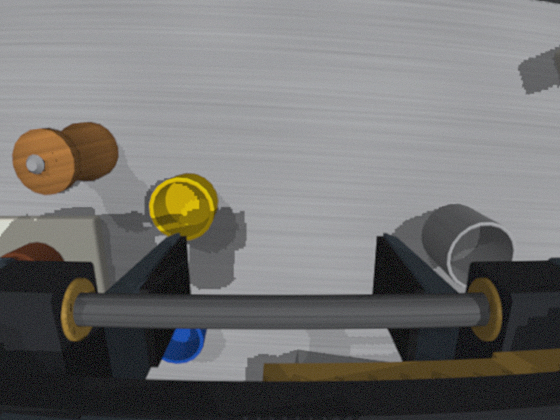

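The mill stands upright at (45,162), measured at (607.4,-85.6). Now I grasp the pot.

```bash
python3 -m creep '[{"slide":[0,0.012,0.15],"turn":[0,0,0],"grip":1},{"slide":[0,0.012,0.3],"turn":[0,0,0],"grip":1},{"slide":[0,0.012,0.45],"turn":[0,0,0],"grip":1},{"slide":[0,0.012,0.55],"turn":[0,0,0],"grip":1},{"slide":[0,0.012,0.55],"turn":[0,0,0],"grip":1}]' |grep -v orient
for i in 1 2 3; do python3 -m creep '[{"slide":[0,0,0],"turn":[0,0,0],"grip":-1},{"slide":[0,0,0],"turn":[0,0,0],"grip":-1},{"slide":[0,0,0],"turn":[0,0,0],"grip":-1}]' | grep -vE "orient"; done
python3 go.py 600.1 38.6 24 .056
```

```text
t: 17.98
position: [544.0, -422.3, 20.2]
ft_force: [-0.3, 0.7, -1.3]
grip_width: 90.9
grasp_force: 0.0
t: 18.23
position: [546.5, -426.1, 26.1]
ft_force: [0.4, -0.8, 0.3]
grip_width: 73.9
grasp_force: 0.0
t: 18.48
position: [545.8, -426.3, 25.1]
ft_force: [-0.5, 2.4, 8.7]
grip_width: 59.6
grasp_force: 30.0
t: 18.73
position: [545.8, -426.3, 25.2]
ft_force: [-0.8, 2.1, 8.8]
grip_width: 59.6
grasp_force: 30.0
t 18.73 p [ 545.8 -426.3   25.2] slide [ 0.396 -2.306  0.005] turn -0.001 tilt 0.07 w 59.6
```

```bash
python3 -m creep '[{"slide":[0,0,-0.1],"turn":[0,0,0],"grip":-1},{"slide":[0,0,-0.25],"turn":[0,0,0],"grip":-1},{"slide":[0,0,-0.4],"turn":[0,0,0],"grip":-1},{"slide":[0,-0.05,-0.6],"turn":[0,0,0],"grip":-1},{"slide":[0,-0.2,-0.65],"turn":[0,0,0],"grip":-1}]' |grep -v orient
python3 -m creep '[{"slide":[0.04,-0.15,0],"turn":[0,0,0],"grip":-1},{"slide":[0.08,-0.3,0],"turn":[0,0,0],"grip":-1},{"slide":[0.12,-0.5,0],"turn":[0,0,0],"grip":-1},{"slide":[0.16,-0.7,0],"turn":[0,0,0],"grip":-1},{"slide":[0.2,-0.85,0],"turn":[0,0,0],"grip":-1}]' |grep -v orient
python3 -m creep '[{"slide":[0.04,-0.2,0],"turn":[0,0,0],"grip":-1},{"slide":[0.08,-0.4,0],"turn":[0,0,0],"grip":-1},{"slide":[0.12,-0.6,0],"turn":[0,0,0],"grip":-1},{"slide":[0.16,-0.8,0],"turn":[0,0,0],"grip":-1},{"slide":[0.2,-0.95,0],"turn":[0,0,0],"grip":-1}]' |grep -v orient
python3 -m creep '[{"slide":[0,-0.15,0],"turn":[0,0,0],"grip":-1},{"slide":[0,-0.3,0],"turn":[0,0,0],"grip":-1},{"slide":[0,-0.3,0],"turn":[0,0,0],"grip":-1},{"slide":[0,-0.3,0],"turn":[0,0,0],"grip":-1},{"slide":[0,-0.3,0],"turn":[0,0,0],"grip":-1}]' |grep -v orient
python3 go.py 600.9 38.6 25.2 .056
```

```text
t: 19.15
position: [545.4, -389.7, 160.3]
ft_force: [2.2, 0.0, 0.1]
grip_width: 59.1
grasp_force: 30.0
t: 19.57
position: [573.5, -211.6, 154.2]
ft_force: [1.7, -0.1, -1.5]
grip_width: 59.3
grasp_force: 30.0
t: 19.98
position: [603.4, -19.5, 154.3]
ft_force: [0.5, -0.4, -2.6]
grip_width: 59.6
grasp_force: 30.0
t: 20.4
position: [600.4, 37.4, 154.1]
ft_force: [-0.6, 0.1, -2.1]
grip_width: 59.3
grasp_force: 30.0
t 20.4 p [600.4  37.4 154.1] slide [ 0.003 -0.006  0.645] turn -0.001 tilt 0.01 w 59.3
```

```bash
python3 -m creep '[{"slide":[0.003,-0.006,0.15],"turn":[0,0,0],"grip":-1},{"slide":[0.003,-0.006,0.3],"turn":[0,0,0],"grip":-1},{"slide":[0.003,-0.006,0.45],"turn":[0,0,0],"grip":-1},{"slide":[0.003,-0.006,0.55],"turn":[0,0,0],"grip":-1},{"slide":[0.003,-0.006,0.6],"turn":[0,0,0],"grip":-1}]' |grep -v orient
python3 -m creep '[{"slide":[0,0,0.015],"turn":[0,0,0],"grip":-1},{"slide":[0,0,0.027],"turn":[0,0,0],"grip":-1},{"slide":[0,0,0.032],"turn":[0,0,0],"grip":-1},{"slide":[0,0,0.032],"turn":[0,0,0],"grip":-1},{"slide":[0,0,0.032],"turn":[0,0,0],"grip":-1}]' |grep -v orient
for i in 1 2 3 4; do python3 -m creep '[{"slide":[0,0,0.003],"turn":[0,0,0],"grip":-1},{"slide":[0,0,0.003],"turn":[0,0,0],"grip":-1},{"slide":[0,0,0.003],"turn":[0,0,0],"grip":-1}]' | grep -E "pos|ft"; done
```

```text
t: 20.82
position: [599.5, 37.6, 31.4]
ft_force: [-1.1, -0.7, -2.0]
grip_width: 59.3
grasp_force: 30.0
t: 21.23
position: [601.6, 38.9, 28.6]
ft_force: [1.3, -0.2, -1.5]
grip_width: 59.3
grasp_force: 30.0
position: [601.1, 39.0, 27.3]
ft_force: [-0.7, 0.4, -1.3]
position: [600.9, 38.9, 26.3]
ft_force: [-1.7, 0.9, -1.4]
position: [600.9, 38.9, 25.7]
ft_force: [0.8, 0.1, -1.2]
position: [600.9, 38.9, 25.2]
ft_force: [-0.3, 0.7, 1.2]
```

```bash
python3 -m creep '[{"slide":[0,0,0.003],"turn":[0,0,0],"grip":-1},{"slide":[0,0,0.003],"turn":[0,0,0],"grip":-1},{"slide":[0,0,0.003],"turn":[0,0,0],"grip":-1}]' | grep -E "pos|ft"
python3 -m creep '[{"slide":[0,0,0],"turn":[0,0,0],"grip":1},{"slide":[0,0,0],"turn":[0,0,0],"grip":1},{"slide":[0,0,0],"turn":[0,0,0],"grip":1},{"slide":[0,0,0],"turn":[0,0,0],"grip":1},{"slide":[0,0,0],"turn":[0,0,0],"grip":1}]' |grep -v orient
python3 -m creep '[{"slide":[0,0,-0.1],"turn":[0,0,0],"grip":1},{"slide":[0,0,-0.25],"turn":[0,0,0],"grip":1},{"slide":[0,0,-0.45],"turn":[0,0,0],"grip":1},{"slide":[0,0,-0.65],"turn":[0,0,0],"grip":1},{"slide":[0,0,-0.85],"turn":[0,0,0],"grip":1}]' |grep -v orient
python3 -m creep '[{"slide":[-0.8,0.05,-0.2],"turn":[0,0,0],"grip":1},{"slide":[-0.8,0.05,-0.2],"turn":[0,0,0],"grip":1},{"slide":[-0.8,0.05,-0.2],"turn":[0,0,0],"grip":1},{"slide":[-0.8,0.05,-0.2],"turn":[0,0,0],"grip":1},{"slide":[-0.8,0.05,-0.2],"turn":[0,0,0],"grip":1}]' |grep -v orient
python3 - <<'E'
from h import *
S=shot("wrist","w5.png")
from go import go; go(475,106,36,.056)
E
```

```text
position: [601.0, 38.9, 25.1]
ft_force: [-4.9, -0.2, 12.1]
t: 22.9
position: [600.9, 38.9, 24.4]
ft_force: [-1.2, 0.6, -0.3]
grip_width: 89.4
grasp_force: 0.0
t: 23.32
position: [600.4, 38.9, 196.1]
ft_force: [0.2, -0.5, -0.4]
grip_width: 91.4
grasp_force: 0.0
t: 23.73
position: [436.6, 20.0, 235.4]
ft_force: [0.6, -0.7, 0.2]
grip_width: 91.3
grasp_force: 0.0
t 23.78 p [439.5  20.1 235.5] slide [ 0.198 -0.419  0.998] turn -0.002 tilt 0.11 w 91.0
```

View pics/w5.png

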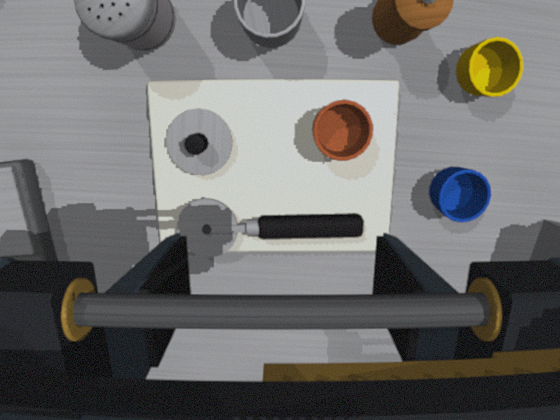

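The view shows lid (198,142) with knob (196,144), ramekin (343,130), pot rim (270,5), and board far corners (150,82) and (398,80).

Run:
```python
from h import *
S=load("w5.png");im,d,C=S
circ(S,"knob",(196,144),45,22,3);circ(S,"lid disc",(200,142),24.5,40,2.5);circ(S,"ram",(343,130),47,36,4);
g=cv2.cvtColor(im,cv2.COLOR_BGR2GRAY);q=[]
for i in range(215,390,3):
    a=np.diff(g[70:95,i].astype(float));k=a.argmax();q.append((i,70+k+.5))
print("far",cv2.fitLine(onz(C,q,15)[:,:2].astype(np.float32),cv2.DIST_HUBER,0,.01,.01).ravel().round(3))
for n,x0 in (("left",140),("right",385)):
    q=[(x0+np.abs(np.diff(g[i,x0:x0+22].astype(float))).argmax()+.5,i) for i in range(95,195,3)]
    print(n,cv2.fitLine(onz(C,q,15)[:,:2].astype(np.float32),cv2.DIST_HUBER,0,.01,.01).ravel().round(3))
```

```text
knob 330 [475.9 103.6] dia 19.7 z [43.4 45.  46.3]
lid disc 2878 [475.6 103.8] dia 65.6 z [22.3 23.3 24.6]
ram 846 [495.9 -32.8] dia 55.9 z [44.9 48.  49.3]
far [ 5.70000e-02 -9.98000e-01  5.40675e+02  7.90800e+00]
left [9.99000e-01 5.30000e-02 4.69613e+02 1.54075e+02]
right [ 9.98000e-01  5.80000e-02  4.82869e+02 -9.27460e+01]
```

```bash
python3 -m creep '[{"slide":[0.15,-0.38,0.3],"turn":[0,0,0],"grip":0},{"slide":[0.19,-0.41,0.5],"turn":[0,0,0],"grip":0},{"slide":[0.19,-0.41,0.6],"turn":[0,0,0],"grip":0},{"slide":[0.19,-0.41,0.6],"turn":[0,0,0],"grip":0},{"slide":[0.19,-0.41,0.6],"turn":[0,0,0],"grip":0}]' |grep -v orient
python3 -m creep '[{"slide":[0,0,0],"turn":[0,0,0],"grip":0},{"slide":[0,0,0],"turn":[0,0,0],"grip":0},{"slide":[0,0,0],"turn":[0,0,0],"grip":0}]' |grep -v orient
python3 go.py 475.8 103.7 35 .056
```

```text
t: 24.2
position: [473.8, 105.5, 109.8]
ft_force: [-1.4, -0.5, -0.3]
grip_width: 60.8
grasp_force: 0.0
t: 24.45
position: [476.1, 103.9, 116.0]
ft_force: [-0.4, -0.2, 0.5]
grip_width: 45.9
grasp_force: 0.0
t 24.45 p [476.1 103.9 116. ] slide [-0.003  0.001  0.405] turn -0.002 tilt 0.13 w 45.9
```

```bash
python3 -m creep '[{"slide":[-0.003,0.001,0.1],"turn":[0,0,0],"grip":0},{"slide":[-0.003,0.001,0.2],"turn":[0,0,0],"grip":0},{"slide":[-0.003,0.001,0.29],"turn":[0,0,0],"grip":0},{"slide":[-0.003,0.001,0.35],"turn":[0,0,0],"grip":0},{"slide":[-0.003,0.001,0.37],"turn":[0,0,0],"grip":0}]' |grep -v orient
python3 -m creep '[{"slide":[0,0,0.015],"turn":[0,0,0],"grip":0},{"slide":[0,0,0.03],"turn":[0,0,0],"grip":0},{"slide":[0,0,0.03],"turn":[0,0,0],"grip":0},{"slide":[0,0,0.03],"turn":[0,0,0],"grip":0}]' |grep -v orient
python3 go.py 475.8 103.7 35 .056
```

```text
t: 24.87
position: [474.5, 103.5, 40.2]
ft_force: [-0.7, -0.5, -0.2]
grip_width: 45.4
grasp_force: 0.0
t: 25.2
position: [475.1, 104.0, 35.1]
ft_force: [-0.7, 0.0, -0.2]
grip_width: 45.7
grasp_force: 0.0
t 25.2 p [475.1 104.   35.1] slide [0.004 0.002 0.001] turn -0.001 tilt 0.05 w 45.7
```

```bash
for i in 1 2 3; do python3 -m creep '[{"slide":[0,0,0],"turn":[0,0,0],"grip":-1},{"slide":[0,0,0],"turn":[0,0,0],"grip":-1},{"slide":[0,0,0],"turn":[0,0,0],"grip":-1}]' | grep -vE "orient"; done
python3 go.py 600.5 38.6 35 .056
```

```text
t: 25.45
position: [474.8, 104.1, 34.8]
ft_force: [-1.1, 0.5, -0.0]
grip_width: 28.2
grasp_force: 0.0
t: 25.7
position: [474.7, 104.0, 34.6]
ft_force: [-0.4, -0.3, 4.3]
grip_width: 19.6
grasp_force: 30.0
t: 25.95
position: [474.7, 104.0, 34.7]
ft_force: [-1.4, -0.7, 5.7]
grip_width: 18.9
grasp_force: 30.0
t 25.95 p [474.7 104.   34.7] slide [ 0.61   0.36  -0.002] turn -0.001 tilt 0.01 w 18.9
```

```bash
python3 -m creep '[{"slide":[0,0,-0.1],"turn":[0,0,0],"grip":-1},{"slide":[0,0.05,-0.25],"turn":[0,0,0],"grip":-1},{"slide":[0,0.2,-0.4],"turn":[0,0,0],"grip":-1},{"slide":[0.1,0.35,-0.6],"turn":[0,0,0],"grip":-1},{"slide":[0.1,0.36,-0.75],"turn":[0,0,0],"grip":-1}]' |grep -v orient
python3 -m creep '[{"slide":[0,0,0],"turn":[0,0,0],"grip":-1},{"slide":[0,0,0],"turn":[0,0,0],"grip":-1},{"slide":[0,0,0],"turn":[0,0,0],"grip":-1}]' |grep -v orient
python3 - <<'E'
from h import *
S=shot("wrist","w6.png")
im,d,C=S
K,D,M=C;W=np.linalg.inv(M);q=W[:3,:3]@np.array([600,39,60])+W[:3,3]
u,v=cv2.projectPoints(np.array([[q[0],-q[1],-q[2]]]),np.zeros(3),np.zeros(3),K,D)[0].ravel().astype(int);print(u,v)
circ(S,"pot",(int(u),int(v)),60,52,3)
from go import go; go(599.1,38.9,74,.056)
E
```

```text
t: 26.37
position: [498.4, 31.2, 185.0]
ft_force: [1.1, 0.2, -1.3]
grip_width: 19.1
grasp_force: 30.0
t: 26.62
position: [497.8, 33.3, 183.9]
ft_force: [0.4, -0.2, -1.8]
grip_width: 19.1
grasp_force: 30.0
281 70
pot 1064 [600.   39.2] dia 60.1 z [57.7 59.1 60.4]
t 26.67 p [497.4  33.4 183.3] slide [0.51  0.    0.545] turn -0.001 tilt 0.11 w 19.2
```

View pics/w6.png

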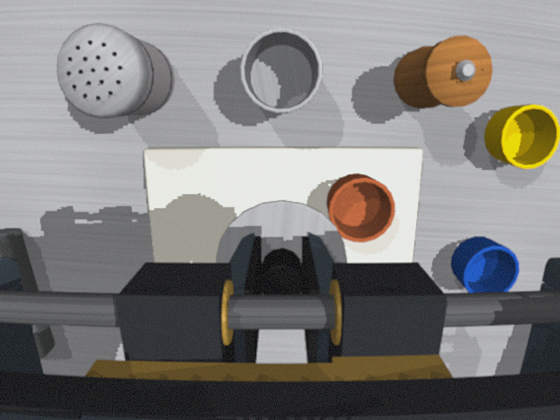

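The row is in line: dredger (105,70), pot rim (281,71) at (600.0,39.2), mill (460,72). The lid is held level, centred at px 281. Now I put it on the pot.

```bash
python3 -m creep '[{"slide":[0.15,0,0.1],"turn":[0,0,0],"grip":-1},{"slide":[0.3,0,0.2],"turn":[0,0,0],"grip":-1},{"slide":[0.43,0,0.3],"turn":[0,0,0],"grip":-1},{"slide":[0.508,0,0.4],"turn":[0,0,0],"grip":-1},{"slide":[0.508,0,0.4],"turn":[0,0,0],"grip":-1}]' |grep -v orient
python3 -m creep '[{"slide":[0,0,0],"turn":[0,0,0],"grip":-1},{"slide":[0,0,0],"turn":[0,0,0],"grip":-1},{"slide":[0,0,0],"turn":[0,0,0],"grip":-1}]' |grep -v orient
python3 go.py 598.9 39.2 73.7 .056
```

```text
t: 27.08
position: [599.4, 39.3, 99.1]
ft_force: [-2.0, -0.3, -2.1]
grip_width: 19.2
grasp_force: 30.0
t: 27.33
position: [599.2, 38.9, 104.7]
ft_force: [-0.6, 0.4, -0.0]
grip_width: 19.4
grasp_force: 30.0
t 27.33 p [599.2  38.9 104.7] slide [-0.001 -0.002  0.155] turn -0.001 tilt 0.02 w 19.4
```

```bash
python3 -m creep '[{"slide":[-0.001,-0.002,0.05],"turn":[0,0,0],"grip":-1},{"slide":[-0.001,-0.002,0.09],"turn":[0,0,0],"grip":-1},{"slide":[-0.001,-0.002,0.12],"turn":[0,0,0],"grip":-1},{"slide":[-0.001,-0.002,0.135],"turn":[0,0,0],"grip":-1},{"slide":[-0.001,-0.002,0.14],"turn":[0,0,0],"grip":-1}]' |grep -v orient
for i in 1 2 3 4 5; do python3 -m creep '[{"slide":[0,0,0.003],"turn":[0,0,0],"grip":-1},{"slide":[0,0,0.003],"turn":[0,0,0],"grip":-1},{"slide":[0,0,0.003],"turn":[0,0,0],"grip":-1}]' > o.txt; grep -E "pos|ft" o.txt; done
```

```text
t: 27.75
position: [599.2, 39.0, 75.7]
ft_force: [-0.2, -0.3, -0.4]
grip_width: 18.9
grasp_force: 30.0
position: [599.9, 39.0, 76.1]
ft_force: [0.2, 0.1, -1.8]
position: [599.8, 39.1, 75.5]
ft_force: [-0.6, -0.2, -1.4]
position: [599.7, 39.1, 74.7]
ft_force: [-0.1, 0.3, -0.9]
position: [599.7, 39.1, 74.1]
ft_force: [1.0, -0.5, -0.7]
position: [599.8, 39.1, 73.7]
ft_force: [-0.6, -0.1, 3.1]
```

```bash
python3 -m creep '[{"slide":[0,0,0],"turn":[0,0,0],"grip":0},{"slide":[0,0,0],"turn":[0,0,0],"grip":0},{"slide":[0,0,0],"turn":[0,0,0],"grip":0},{"slide":[0,0,0],"turn":[0,0,0],"grip":0},{"slide":[0,0,0],"turn":[0,0,0],"grip":0}]' |grep -v orient
python3 -m creep '[{"slide":[0,0,-0.08],"turn":[0,0,0],"grip":0},{"slide":[0,0,-0.2],"turn":[0,0,0],"grip":0},{"slide":[0,0,-0.4],"turn":[0,0,0],"grip":0},{"slide":[0,0,-0.55],"turn":[0,0,0],"grip":1},{"slide":[0,0,-0.55],"turn":[0,0,0],"grip":1}]' |grep -v orient
python3 -m creep '[{"slide":[-0.6,0.3,0],"turn":[0,0,0],"grip":1},{"slide":[-0.6,0.3,0],"turn":[0,0,0],"grip":1},{"slide":[-0.6,0.3,0],"turn":[0,0,0],"grip":1},{"slide":[-0.6,0.3,0],"turn":[0,0,0],"grip":1},{"slide":[-0.6,0.3,0],"turn":[0,0,0],"grip":1}]' |grep -v orient
python3 - <<'E'
from h import *
S=shot("wrist","w7.png");im,d,C=S;K,D,M=C;W=np.linalg.inv(M)
for n,p,h,r,t in (("lid",(600,39,63),63,62,3),("mill",(607,-86,73),73,42,5),("ram",(496,-32,48),47,42,4)):
    q=W[:3,:3]@np.array(p)+W[:3,3]
    u,v=cv2.projectPoints(np.array([[q[0],-q[1],-q[2]]]),np.zeros(3),np.zeros(3),K,D)[0].ravel().astype(int);print(u,v)
    circ(S,n,(int(u),int(v)),h,r,t)
from go import go; go(495.9,-32.8,26,.056)
E
```

```text
t: 29.42
position: [599.7, 39.0, 73.5]
ft_force: [-1.5, 0.6, -0.1]
grip_width: 45.7
grasp_force: 0.0
t: 29.83
position: [602.7, 39.1, 189.7]
ft_force: [1.0, -0.6, 1.7]
grip_width: 56.1
grasp_force: 0.0
t: 30.25
position: [480.8, -28.2, 183.3]
ft_force: [0.9, -0.3, 0.1]
grip_width: 88.9
grasp_force: 0.0
195 41
lid 5763 [600.5  39.3] dia 66.5 z [61.1 62.3 63.5]
376 38
mill 2118 [607.2 -85.4] dia 49.9 z [73.2 76.  77.8]
287 185
ram 1102 [495.6 -33.4] dia 55.8 z [44.9 48.  49.3]
t 30.3 p [482.7 -27.8 183.7] slide [0.064 0.029 0.789] turn -0.002 tilt 0.03 w 90.7
```

View pics/w7.png

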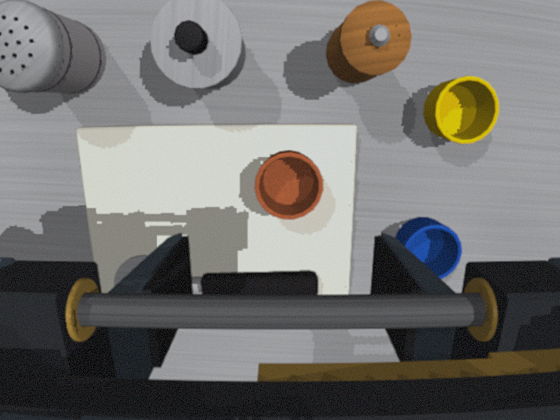

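The lid is seated flat, knob at (190,38), disc top at z≈63. The ramekin is at (289,185) and gets grasped next.

```bash
python3 -m creep '[{"slide":[0.03,0.01,0.15],"turn":[0,0,0],"grip":1},{"slide":[0.064,0.03,0.3],"turn":[0,0,0],"grip":1},{"slide":[0.064,0.03,0.45],"turn":[0,0,0],"grip":1},{"slide":[0.064,0.03,0.55],"turn":[0,0,0],"grip":1},{"slide":[0.064,0.03,0.6],"turn":[0,0,0],"grip":1}]' |grep -v orient
python3 -m creep '[{"slide":[0,0,0.06],"turn":[0,0,0],"grip":1},{"slide":[0,0,0.11],"turn":[0,0,0],"grip":1},{"slide":[0,0,0.15],"turn":[0,0,0],"grip":1},{"slide":[0,0,0.175],"turn":[0,0,0],"grip":1},{"slide":[0,0,0.175],"turn":[0,0,0],"grip":1}]' |grep -v orient
python3 -m creep '[{"slide":[0,0,0],"turn":[0,0,0],"grip":1},{"slide":[0,0,0],"turn":[0,0,0],"grip":1}]' |grep -v orient
python3 go.py 495.8 -33.2 26 .056
```

```text
t: 30.72
position: [496.1, -32.1, 60.8]
ft_force: [-0.1, 0.8, -0.9]
grip_width: 91.0
grasp_force: 0.0
t: 31.13
position: [496.2, -32.6, 28.0]
ft_force: [-0.5, 0.2, 0.1]
grip_width: 91.3
grasp_force: 0.0
t: 31.3
position: [496.7, -32.7, 29.1]
ft_force: [0.0, -0.8, 0.3]
grip_width: 91.3
grasp_force: 0.0
t 31.3 p [496.7 -32.7  29.1] slide [-0.004  0.002  0.016] turn -0.001 tilt 0.05 w 91.3
```

```bash
python3 -m creep '[{"slide":[-0.004,0.002,0.012],"turn":[0,0,0],"grip":1},{"slide":[-0.004,0.002,0.012],"turn":[0,0,0],"grip":-1},{"slide":[-0.004,0.002,0.012],"turn":[0,0,0],"grip":-1},{"slide":[-0.004,0.002,0.012],"turn":[0,0,0],"grip":-1},{"slide":[-0.004,0.002,0.012],"turn":[0,0,0],"grip":-1}]' |grep -v orient
for i in 1 2; do python3 -m creep '[{"slide":[0,0,0],"turn":[0,0,0],"grip":-1},{"slide":[0,0,0],"turn":[0,0,0],"grip":-1},{"slide":[0,0,0],"turn":[0,0,0],"grip":-1}]' | grep -vE "orient"; done
python3 go.py 385 363 50 .056
```

```text
t: 31.72
position: [495.5, -33.1, 26.3]
ft_force: [0.1, 0.3, -0.1]
grip_width: 67.2
grasp_force: 0.0
t: 31.97
position: [495.5, -33.1, 26.2]
ft_force: [0.3, 1.2, 1.4]
grip_width: 54.3
grasp_force: 30.0
t: 32.22
position: [495.5, -33.1, 26.2]
ft_force: [0.4, -0.4, 2.2]
grip_width: 54.7
grasp_force: 30.0
t 32.22 p [495.5 -33.1  26.2] slide [-0.445 -2.007 -0.119] turn -0.001 tilt 0.01 w 54.7
```

```bash
python3 -m creep '[{"slide":[0,0,-0.08],"turn":[0,0,0],"grip":-1},{"slide":[0,0,-0.2],"turn":[0,0,0],"grip":-1},{"slide":[0,0,-0.4],"turn":[0,0,0],"grip":-1},{"slide":[0,0,-0.6],"turn":[0,0,0],"grip":-1},{"slide":[0,-0.1,-0.8],"turn":[0,0,0],"grip":-1}]' |grep -v orient
python3 -m creep '[{"slide":[-0.06,-0.2,-0.05],"turn":[0,0,0],"grip":-1},{"slide":[-0.12,-0.38,-0.1],"turn":[0,0,0],"grip":-1},{"slide":[-0.18,-0.55,-0.15],"turn":[0,0,0],"grip":-1},{"slide":[-0.24,-0.7,-0.2],"turn":[0,0,0],"grip":-1},{"slide":[-0.3,-0.85,-0.2],"turn":[0,0,0],"grip":-1}]' |grep -v orient
python3 -m creep '[{"slide":[-0.06,-0.2,0],"turn":[0,0,0],"grip":-1},{"slide":[-0.1,-0.34,0],"turn":[0,0,0],"grip":-1},{"slide":[-0.1,-0.34,0],"turn":[0,0,0],"grip":-1},{"slide":[-0.1,-0.34,0],"turn":[0,0,0],"grip":-1},{"slide":[-0.1,-0.34,0],"turn":[0,0,0],"grip":-1}]' |grep -v orient
python3 - <<'E'
from h import *
S=shot("wrist","w8.png");im,d,C=S
from go import go; go(385,363,50,.056)
v,u=np.mgrid[0:420,0:560]; P=pts(C,np.c_[u.ravel(),v.ravel()],d).reshape(420,560,3)
s=(abs(P[...,2]-38)<3)&(P[...,1]>260)&(P[...,0]<460)
print(s.sum(),cv2.minAreaRect(P[s][:,:2].astype(np.float32)))
E
```

```text
t: 32.63
position: [494.3, -15.7, 185.3]
ft_force: [1.2, 0.5, -0.2]
grip_width: 54.3
grasp_force: 30.0
t: 33.05
position: [425.1, 153.6, 225.2]
ft_force: [0.9, 1.0, 0.1]
grip_width: 54.8
grasp_force: 30.0
t: 33.47
position: [401.6, 218.6, 223.2]
ft_force: [1.3, -0.9, -1.2]
grip_width: 54.5
grasp_force: 30.0
t 33.52 p [401.8 218.2 223.2] slide [-0.045 -0.728  0.866] turn -0.002 tilt 0.02 w 54.5
14377 ((387.6829833984375, 362.811767578125), (96.66252899169922, 150.71029663085938), 8.166199684143066)
```

View pics/w8.png

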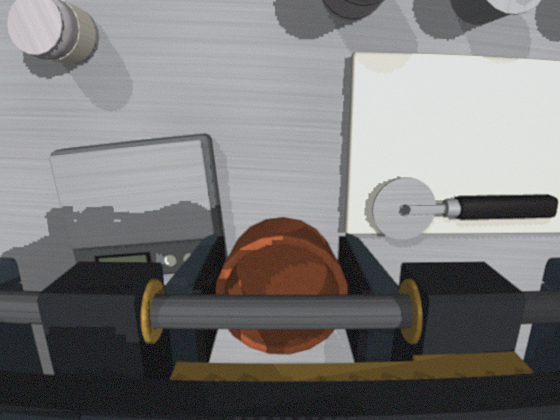

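The platform measures 96.7 x 150.7, centred at (387.7,362.8), with its far edge around (55..210,140). The ramekin hangs upright between the fingers (282,285). Can (38,25) and wheel (403,209) are undisturbed.

```bash
python3 -m creep '[{"slide":[-0.01,-0.2,0.1],"turn":[0,0,0],"grip":-1},{"slide":[-0.02,-0.36,0.2],"turn":[0,0,0],"grip":-1},{"slide":[-0.03,-0.52,0.3],"turn":[0,0,0],"grip":-1},{"slide":[-0.03,-0.65,0.4],"turn":[0,0,0],"grip":-1},{"slide":[-0.03,-0.726,0.5],"turn":[0,0,0],"grip":-1}]' |grep -v orient
python3 -m creep '[{"slide":[0,0,0.1],"turn":[0,0,0],"grip":-1},{"slide":[0,0,0.18],"turn":[0,0,0],"grip":-1},{"slide":[0,0,0.24],"turn":[0,0,0],"grip":-1},{"slide":[0,0,0.26],"turn":[0,0,0],"grip":-1},{"slide":[0,0,0.26],"turn":[0,0,0],"grip":-1}]' |grep -v orient
python3 -m creep '[{"slide":[0,0,0],"turn":[0,0,0],"grip":-1},{"slide":[0,0,0],"turn":[0,0,0],"grip":-1}]' |grep -v orient
python3 go.py 387.7 362.8 49.2 .056
```

```text
t: 33.93
position: [388.6, 364.9, 122.4]
ft_force: [-0.0, -0.3, 0.2]
grip_width: 54.3
grasp_force: 30.0
t: 34.35
position: [388.1, 362.6, 70.7]
ft_force: [-0.2, -0.8, -0.8]
grip_width: 54.3
grasp_force: 30.0
t: 34.52
position: [388.6, 363.7, 72.4]
ft_force: [-0.8, 0.7, -0.6]
grip_width: 54.4
grasp_force: 30.0
t 34.52 p [388.6 363.7  72.4] slide [-0.005  0.004  0.116] turn -0.002 tilt 0.08 w 54.4
```

```bash
python3 -m creep '[{"slide":[-0.004,0.003,0.04],"turn":[0,0,0],"grip":-1},{"slide":[-0.004,0.003,0.07],"turn":[0,0,0],"grip":-1},{"slide":[-0.004,0.003,0.095],"turn":[0,0,0],"grip":-1},{"slide":[-0.004,0.003,0.102],"turn":[0,0,0],"grip":-1},{"slide":[-0.004,0.003,0.102],"turn":[0,0,0],"grip":-1}]' |grep -v orient
for i in 1 2 3 4; do python3 -m creep '[{"slide":[0,0,0.003],"turn":[0,0,0],"grip":-1},{"slide":[0,0,0.003],"turn":[0,0,0],"grip":-1},{"slide":[0,0,0.003],"turn":[0,0,0],"grip":-1}]' > o.txt; grep -E "pos|ft" o.txt; done
```

```text
t: 34.93
position: [386.8, 362.7, 50.4]
ft_force: [0.2, 0.8, -1.0]
grip_width: 54.4
grasp_force: 30.0
position: [387.2, 363.0, 50.5]
ft_force: [-0.6, 0.0, -1.0]
position: [387.2, 362.9, 49.9]
ft_force: [-0.2, -0.1, -1.6]
position: [387.2, 362.9, 49.2]
ft_force: [-0.1, -0.6, -1.9]
position: [387.2, 362.9, 49.1]
ft_force: [-3.0, -2.3, 12.6]
```

```bash
python3 -m creep '[{"slide":[0,0,-0.002],"turn":[0,0,0],"grip":-1},{"slide":[0,0,-0.002],"turn":[0,0,0],"grip":1},{"slide":[0,0,-0.002],"turn":[0,0,0],"grip":1},{"slide":[0,0,-0.002],"turn":[0,0,0],"grip":1},{"slide":[0,0,-0.002],"turn":[0,0,0],"grip":1}]' |grep -v orient
python3 -m creep '[{"slide":[0,0,0],"turn":[0,0,0],"grip":1},{"slide":[0,0,-0.12],"turn":[0,0,0],"grip":1},{"slide":[0,0,-0.3],"turn":[0,0,0],"grip":1},{"slide":[0,0,-0.5],"turn":[0,0,0],"grip":1},{"slide":[0,0,-0.7],"turn":[0,0,0],"grip":1}]' |grep -v orient
python3 -m creep '[{"slide":[0,0.7,-0.3],"turn":[0,0,0],"grip":1},{"slide":[0,0.7,-0.3],"turn":[0,0,0],"grip":1},{"slide":[0,0.7,-0.3],"turn":[0,0,0],"grip":1},{"slide":[0,0.7,-0.3],"turn":[0,0,0],"grip":1},{"slide":[0,0.7,-0.3],"turn":[0,0,0],"grip":1}]' |grep -v orient
python3 - <<'E'
from h import *
S=shot("wrist","w9.png");im,d,C=S
v,u=np.mgrid[0:420,0:560]; P=pts(C,np.c_[u.ravel(),v.ravel()],d).reshape(420,560,3)
for n,h,t in (("platform",38,2.5),("ram",70,3.5)):
    s=(abs(P[...,2]-h)<t)&(P[...,1]>270)&(P[...,0]<460)&(P[...,0]>320);c=P[s][:,:2].astype(np.float32)
    print(n,cv2.minAreaRect(c),cv2.minEnclosingCircle(c))
cv2.imwrite("pics/fin.png",np.vstack([np.hstack([im,bot.read_camera("top")[0]])])[:, :])
a=cv2.imread("pics/fin.png");cv2.imwrite("pics/fin.png",cv2.resize(a,(800,300),interpolation=cv2.INTER_AREA))
E
```

```text
t: 36.35
position: [387.2, 362.9, 49.0]
ft_force: [-0.1, -0.7, -0.1]
grip_width: 78.3
grasp_force: 0.0
t: 36.77
position: [386.6, 362.5, 190.3]
ft_force: [0.2, 1.5, 0.4]
grip_width: 91.2
grasp_force: 0.0
t: 37.18
position: [395.3, 220.4, 251.1]
ft_force: [0.5, 0.3, 1.2]
grip_width: 91.5
grasp_force: 0.0
platform ((387.68756103515625, 362.7294006347656), (96.57971954345703, 150.48849487304688), 8.34734058380127) ((388.0450744628906, 362.51861572265625), 87.74971771240234)
ram ((387.41632080078125, 362.6044006347656), (54.8332633972168, 54.6987190246582), 2.104212522506714) ((387.2747497558594, 363.0469970703125), 28.235261917114258)
```

View pics/fin.png

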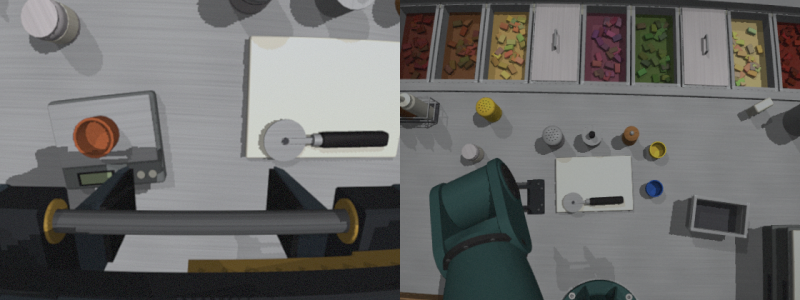

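The ramekin (96,136) is centred on the platform within 0.5 mm. In the top view the row (553,134), (592,137), (630,134) is in place with the lid on. The can, wheel and look-alikes have not moved.

```bash
python3 -c "
from bench import bot
print(bot.sign_off())"
```

```text
the job is handed in; nothing more can be done
None
```

The job is done and handed in at about 37 s: the dredger, lidded pot and mill stand in line about 3 cm clear of the board's far edge, each measured within about 1 mm of its spot, and the ramekin is centred on the scale's platform within about 0.5 mm.

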